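Fit the drying-pole crank on the keyed winch shaft

TASK

Fit the crank for the ceiling drying poles: pick it up by its round hub, set the hub over the upright shaft of the small winch, and turn it with light pressure until the tab inside the hub drops into the shaft's keyway and the hub sits fully home on the winch; then let go. Work gently, without forcing, hammering or dropping the crank, and leave the bleach bottle, the glass jar and the scrub brush where they stand.

Things in the scene. Friction and masses are not known exactly. Their poses are not given: they have to be found in the camera images.
- hub (a point): Centre of the crank's round hub, 20 mm above its underside. The loose crank (0.24 to 0.39 kg, bare aluminium) stands on its hub on the rack. Axes: z the hub's axis, up; x along the arm to the knob, between -0.3 and 0.6 rad from world +x (left positive) at the start. Hub: 50 mm outside (16 flat facets, two facing +y and -y, free for fingers), 40 mm high, through bore 34 mm diameter.
- tab (a point): Middle of the underside of the tab in the crank's bore, 18 mm above the hub's underside, axes as the hub's. The tab is on the arm's side (+x), 6 mm wide, stands in from the bore wall to 11.5 mm from the axis, and reaches from 18 to 34 mm above the underside; the lowest 18 mm of the bore are plain and round.
- knob (a point): Top of the crank's upright black knob (18 mm diameter), 95 mm from the hub's axis and 72 mm above the hub's underside. The arm between hub and knob is 16 mm wide, 8 mm thick, 28 to 36 mm above the underside.
- seat (a point): Centre of the upper face of the winch's boss, 70 mm above the rack, where the hub's underside must come to rest. z up, on the shaft's axis; x along the long side of the case, turned 0.25 to 0.75 rad clockwise from world +x. The winch is fixed: grey case 120 x 100 mm, top 54 mm above the rack, round boss 48 mm diameter on top. Over 30 N between crank and winch is forcing it.
- shaft_end (a point): Top centre of the winch's upright shaft, 30 mm above the boss; axes as the winch's, NOT the keyway's. 32 mm diameter, top edge chamfered 1.3 x 2 mm. One keyway 7.5 mm wide, 9.5 mm from the axis at its bottom, open at top and side, down to the boss. Its direction is unmeasured: anywhere from 0.2 to 1.6 rad anticlockwise of x seen from above. The shaft is locked (holds over 2 N m).
- rack: Fixed stainless steel rack shelf, 460 x 1100 mm, its flat top 50 mm above the work surface (z = 0.05), a 30 mm high wire rail along its far edge and both ends. The origin is under its centre, at the height of the work surface.
- bleach: Bystander: yellow bleach bottle with twist cap, 72 mm diameter, 200 mm high, standing. Origin at the centre of its underside.
- jar: Bystander: empty open glass jar, 72 mm diameter, 90 mm high with a narrower neck, standing. Origin at the centre of its underside.
- brush: Bystander: bamboo scrub brush lying bristles down, 170 x 45 mm, 42 mm high. Origin at the centre of its underside, x along its length.
- crank: The whole crank; origin at the centre of the hub's underside, axes as the hub's. Tab off the keyway: the hub stops with its underside 12 mm above the boss, the tab riding on the shaft's end. Tab over the keyway (within about 0.1 rad): it drops the last 12 mm on to the boss.
- winch: The whole winch; origin at the centre of its base on the rack, axes as the seat's.
Not all that is in view belongs to the job. What is shaped like the crank but purple is not meant.

How it is judged:
By the outcome, as a careful person would: the job done as asked, in the order asked, and still so for the second after the job is handed in, with the robot touching nothing.
It also fails if it takes over 72 s, if anything falls off the work surface, if the arm or the gripper's body presses on something with over 40 N, if the wrist force passes 120 N, or if a joint passes its speed limit or range.

ROBOT

A 6-joint arm with a two-finger parallel gripper is mounted at the origin on the work surface. World frame = base frame: x ahead of the robot, y to its left, z up, the work surface at z = 0. Lengths are in mm, angles in rad, forces in N, time in s.
With the tool pointing down it reaches from about 350 to 775 mm from the base axis. Payload 7.3 kg.
Tool frame: the origin (TCP) lies at the very end of the fingers, on their centre line; the grasp point (between the pads) lies 19 mm behind it; x points along the fingers, y is the direction in which the jaws open and shut, and the axes are right-handed (so a half turn about x gives the same grasp; the last joint's range is limited). The gripper opens to 92 mm and grips with 3 to 60 N. Pads are 19 mm wide; open, the fingers measure 130 mm over their backs; the gripper's body (75 mm by 190 mm) begins 47 mm behind the grasp point.
Start: joints at [-1.445, 0.342, 1.524, -0, 1.275, -0.146], TCP at [140.967, -505.74, 226.741] pointing down, gripper open.
Joint ranges: [-2.53, 2.53], [-0.77, 2.02], [0.04, 2.7], [-1, 4.14], [0.28, 2.66], [-3.11, 3.11]. Speed limits (rad/s): [2.57, 2.57, 3.14, 3.14, 3.14, 3.14].

INTERFACE

Orientations are given as [roll, pitch, yaw] about the fixed x, y, z axes, in that order (R = Rz(yaw) Ry(pitch) Rx(roll)).
In Python, from plant import sensors, capture, bot gives the robot as it stands.
- The arm moves only by the shell command python3 -m crank 'ROWS' [OPENING]. ROWS is JSON, a list of rows, each an object of numbers: "dx", "dy", "dz": the shift along the tool's x, y, z in cm; "spin": the turn about the tool's x in rad. A call has 1 to 20 rows; each row is the pose to reach, as a shift and turn from the pose commanded when the call began, along the tool's axes at that moment; what a row does not reach only later rows make up. A row lasts 1/12 s, in which the tool goes at most 41.7 mm and 7.16 degrees, less where a joint would pass 70% of its speed; a pose out of reach is approached as far as the arm can. A call with a gripper value outside its range is refused whole. OPENING is the opening in per cent of the stroke, from 0 (shut) to 100 (fully open), set as the call begins (- or left out, the last holds). The fingers move at their own pace and stop on an object; the grip force is fixed at half the most. Time passes only in rows, so rows that repeat a pose let the fingers close. It gives the time, the measured TCP pose, the force and the opening at its end, in the units of the state.
- sensors.get_obs(): the state, without advancing time (a new reading comes with each control period).
- capture(name): name is "side" or "top" or "wrist"; returns a dict with "frame" (400x640x3 uint8, blue, green, red), "vfov" (degrees; the focal length in pixels is half the picture's height over the tangent of half this angle, whatever the lens; pixels are square), "cx", "cy" (the principal point, pixels), "view" (4x4, takes a point from world to camera coordinates); the wrist camera has in their place "mount" (4x4, takes a point from camera to tool coordinates, whose origin is the TCP and whose axes are the tool frame's). Camera axes: x right, y down, z forward; pixel columns grow to the right and rows downward; lengths in mm; the calibration is good to about 2 mm. A picture is of the moment at which its call begins: read the wrist's pose just before it. There is no depth.
- bot.close_job(): hands the job in, once; it reports no verdict.
The state is a dict: "time": time; "joint_positions": joint angles; "dq": joint speeds; "tau": joint torques, N m; "tool_pos": TCP position; "tcp_rot": TCP orientation; "contact_force": force on the tool from outside, world axes, zero at the start; "moment": the same for the moment, N m; "grip_width": finger opening in mm.
Only numpy, scipy, OpenCV 4.12 (cv2) and the standard library are available. Lean on these libraries where they do the work, as an engineer would, in place of code of your own. Each camera call takes 0.05 s, during which the arm holds its last target.

## Working session

There is one attempt and no reset: what is moved stays moved. The work goes in short steps, Python scripts to look and compute and a shell command to move; the robot and the scene stay as the last step left them, time stands still between calls to the robot, and variables do not carry over. Pictures are saved under pics/ and viewed, and the job is handed in when it is done.

```bash
ls; mkdir -p pics; python3 - <<'E'
from plant import sensors, capture, bot
import cv2,pickle
o=sensors.get_obs();print(o)
d={'obs':o}
for n in ("side","top","wrist"):
    c=capture(n);d[n]=c;cv2.imwrite(f'pics/{n}0.png',c['frame']);print(n,{k:v for k,v in c.items() if k!='frame'})
pickle.dump(d,open('c0.pkl','wb'))
E
```

```text
pics
{'time': 0.0, 'joint_positions': array([-1.44501019e+00,  3.42724301e-01,  1.52503402e+00, -3.52811297e-05,
        1.27541062e+00, -1.45979144e-01]), 'dq': array([-6.50018808e-04,  7.71509768e-04, -3.09097608e-04,  2.34074595e-04,
        5.74054762e-05,  3.76395936e-04]), 'tau': array([ 1.26172155e-03, -4.31232584e+01, -2.44222766e+01,  7.19306013e-02,
        5.56878909e-02, -1.11565437e-04]), 'tool_pos': array([ 140.89515167, -505.30370689,  226.03821995]), 'tcp_rot': array([-1.69537605,  1.56921967,  1.71799219]), 'contact_force': array([ 0.13054438, -0.11848357, -0.47745685]), 'moment': array([0.01807506, 0.0001151 , 0.02112421]), 'grip_width': 91.68865950341076}
side {'vfov': 56.66994592840178, 'cx': 325.83105567502093, 'cy': 199.78154810871885, 'view': array([[-9.85517146e-01, -1.69562882e-01, -2.09387759e-03,
         5.31348253e+02],
       [-1.06817448e-01,  6.30329580e-01, -7.68943856e-01,
         1.47916943e+02],
       [ 1.31704170e-01, -7.57583691e-01, -6.39312883e-01,
         1.09734943e+03],
       [ 0.00000000e+00,  0.00000000e+00,  0.00000000e+00,
         1
[... 187 characters left out ...]
e+01],
       [-9.97262200e-01,  2.15167087e-02, -7.07469850e-02,
         5.17905695e+02],
       [ 7.08088717e-02,  2.12711558e-03, -9.97487634e-01,
         1.09930126e+03],
       [ 0.00000000e+00,  0.00000000e+00,  0.00000000e+00,
         1.00000000e+00]])}
wrist {'vfov': 64.72100498710762, 'cx': 320.46293490510976, 'cy': 197.76880681715863, 'mount': array([[-8.58301636e-04, -2.97600331e-01,  9.54690162e-01,
        -1.57899149e+02],
       [ 9.99999627e-01, -1.62270426e-04,  8.48452844e-04,
         7.56705055e-01],
       [-9.75818685e-05,  9.54690534e-01,  2.97600360e-01,
        -8.17729516e+01],
       [ 0.00000000e+00,  0.00000000e+00,  0.00000000e+00,
         1.00000000e+00]])}
```

View pics/side0.png

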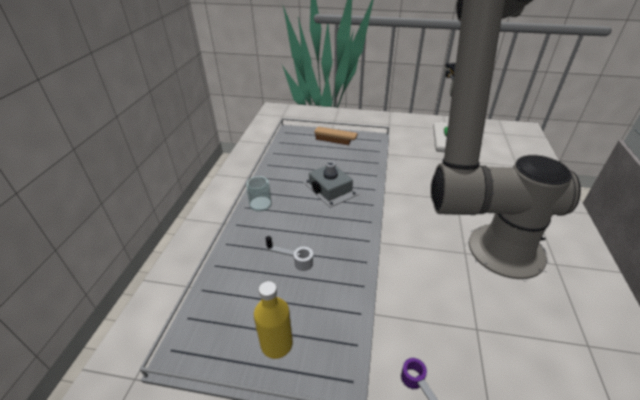

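View pics/top0.png

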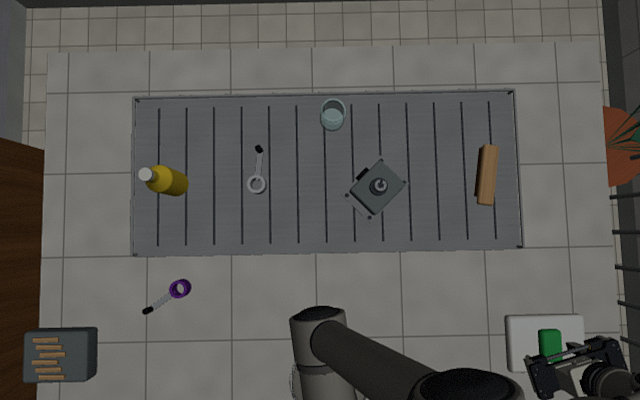

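View pics/wrist0.png

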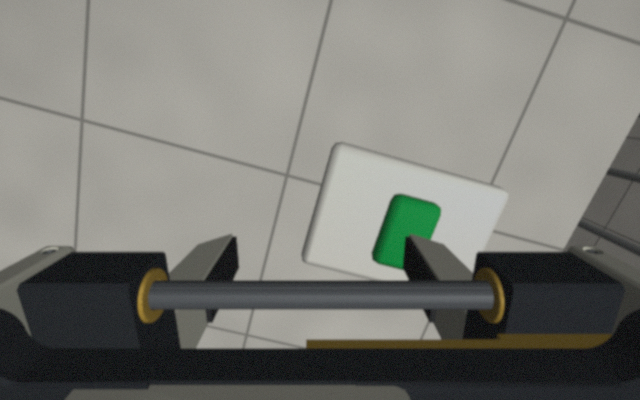

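Side: crank hub at about (304,257), knob (269,242), winch shaft (331,170). Top: hub (257,184), knob (259,149), shaft (379,184). The purple decoy is off the rack. Next I'll zoom in for finer pixel positions.

```bash
cat > h.py <<'E'
import numpy as np,cv2
from scipy.spatial.transform import Rotation as R
def cam(c,obs=None):
    f=c['frame'].shape[0]/2/np.tan(np.radians(c['vfov'])/2)
    if 'view' in c: V=np.linalg.inv(c['view'])
    else:
        T=np.eye(4);T[:3,:3]=R.from_euler('xyz',obs['tcp_rot']).as_matrix();T[:3,3]=obs['tool_pos'];V=T@c['mount']
    return f,c['cx'],c['cy'],V
def ray(c,u,v,obs=None):
    f,cx,cy,V=cam(c,obs);d=V[:3,:3]@np.array([(u-cx)/f,(v-cy)/f,1]);return V[:3,3],d/np.linalg.norm(d)
def onz(c,u,v,z,obs=None):
    o,d=ray(c,u,v,obs);return o+d*(z-o[2])/d[2]
def tri(a,b):
    (o1,d1),(o2,d2)=a,b
    s=np.linalg.lstsq(np.stack([d1,-d2],1),o2-o1,rcond=None)[0]
    p,q=o1+s[0]*d1,o2+s[1]*d2;return (p+q)/2,np.linalg.norm(p-q)
def proj(c,P,obs=None):
    f,cx,cy,V=cam(c,obs);p=np.linalg.inv(V)@np.r_[P,1];return cx+f*p[0]/p[2],cy+f*p[1]/p[2]
def crop(c,u0,v0,w,h,k,name):
    cv2.imwrite(name,cv2.resize(c['frame'][v0:v0+h,u0:u0+w],None,fx=k,fy=k,interpolation=cv2.INTER_CUBIC))
E
python3 - <<'E'
from h import *;import pickle
d=pickle.load(open('c0.pkl','rb'));s,t=d['side'],d['top']
a=cv2.resize(t['frame'][130:230,230:290],None,fx=5,fy=5,interpolation=2)
b=cv2.resize(t['frame'][130:230,330:420],None,fx=5,fy=5,interpolation=2)
cv2.imwrite('pics/t1.png',np.hstack([a,b]))
a=cv2.resize(s['frame'][225:285,250:330],None,fx=5,fy=5,interpolation=2)
b=cv2.resize(s['frame'][150:210,295:365],None,fx=5,fy=5,interpolation=2)
cv2.imwrite('pics/s1.png',np.hstack([a,b]))
for n,tp,sp in (('hub',(257,184),(304,252)),('knob',(259,149),(269,239)),('shaft',(379,184),(331,166))):
    print(n,tri(ray(t,*tp),ray(s,*sp)))
E
```

```text
hub (array([564.28509226, 188.92014947,  91.17014148]), np.float64(0.24279919585324858))
knob (array([658.59091443, 179.1226604 , 113.21554288]), np.float64(2.4867979727239917))
shaft (array([ 548.67940503, -140.31059672,  141.90941512]), np.float64(4.853851579799914))
```

View pics/t1.png

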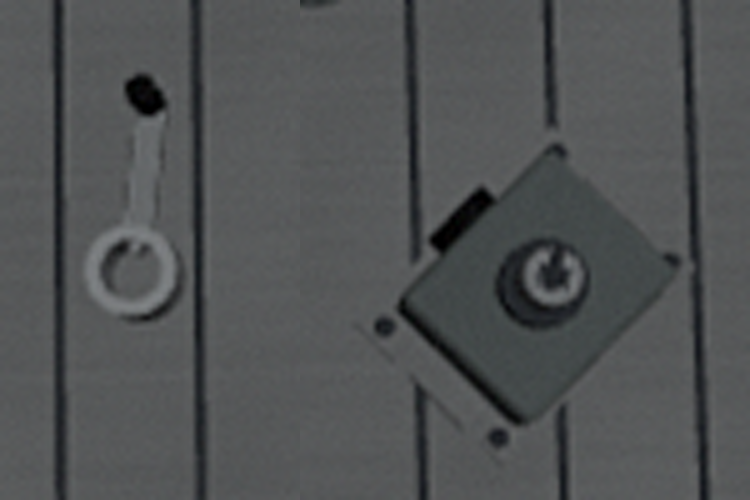

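View pics/s1.png

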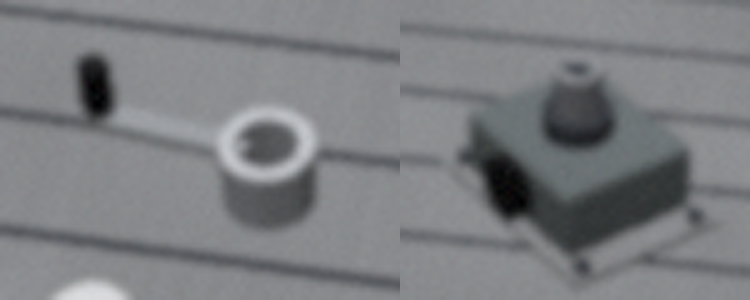

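```bash
python3 - <<'E'
from h import *;import pickle
d=pickle.load(open('c0.pkl','rb'));s,t=d['side'],d['top'];o=d['obs']
T=lambda u,v,u0=230,v0=130:((u+.5)/5-.5+u0,(v+.5)/5-.5+v0)
hub=onz(t,*T(132,270),90);arm=onz(t,*T(150,120),86)
print('hub',hub,onz(s,*T(267,145,250,225),90),'arm yaw',np.arctan2(*(arm-hub)[[1,0]]))
W=lambda u,v:T(u-300,v,330)
cs=[onz(t,*W(*p),104)[:2] for p in((555,148),(680,262),(520,422),(400,302))]
print(cs,np.mean(cs,0)); e=cs[0]-cs[3];print(np.arctan2(e[1],e[0]),np.linalg.norm(e)); e=cs[1]-cs[2];print(np.arctan2(e[1],e[0]))
sh=onz(t,*W(549,276),150);print('shaft',sh,onz(s,*T(578-400,70,295,150),150))
print('jar',onz(t,332,103,140))
print(R.from_euler('xyz',o['tcp_rot']).as_matrix().round(3))
E
```

```text
hub [565.47797756 191.85502556  90.        ] [566.05826365 193.78476934  90.        ] arm yaw -0.12020593770754624
[array([ 623.63156839, -152.81600591]), array([ 559.29633047, -218.91011528]), array([ 473.87502973, -128.88816556]), array([540.68455406, -65.57714283])] [ 549.37187066 -141.5478574 ]
-0.8106114144623292 120.37784852984737
-0.81161515873898
shaft [ 548.08146536 -139.81739883  150.        ] [ 549.05079978 -141.39207845  150.        ]
jar [771.86855949 -21.93539627 140.        ]
[[-0.     0.268 -0.963]
 [ 0.002 -0.963 -0.268]
 [-1.    -0.002 -0.   ]]
```

```bash
python3 -m crank '[{"dy":-0.5,"dz":-0.8,"spin":0.01},{"dy":-1.5,"dz":-2.5,"spin":0.03},{"dy":-3,"dz":-5,"spin":0.06},{"dy":-4.7,"dz":-7.7,"spin":0.09},{"dy":-6.5,"dz":-10.6,"spin":0.12},{"dy":-8.3,"dz":-13.5,"spin":0.15},{"dy":-10.1,"dz":-16.5,"spin":0.18},{"dy":-11.9,"dz":-19.4,"spin":0.21},{"dy":-13.7,"dz":-22.4,"spin":0.24},{"dy":-15.5,"dz":-25.3,"spin":0.27},{"dy":-17.3,"dz":-28.2,"spin":0.3},{"dy":-19.1,"dz":-31.2,"spin":0.33},{"dy":-20.9,"dz":-34.1,"spin":0.36},{"dy":-22.7,"dz":-37,"spin":0.39},{"dy":-24.4,"dz":-39.8,"spin":0.39},{"dy":-25.7,"dz":-41.9,"spin":0.39},{"dy":-26.3,"dz":-43,"spin":0.39},{"dy":-26.5,"dz":-43.3,"spin":0.39},{"dy":-26.5,"dz":-43.3,"spin":0.39},{"dy":-26.5,"dz":-43.3,"spin":0.39}]' 100
python3 - <<'E'
from plant import sensors, capture
from h import *;import pickle
o=sensors.get_obs();w=capture('wrist');pickle.dump((o,w),open('w1.pkl','wb'))
cv2.imwrite('pics/w1.png',w['frame']);print(o['joint_positions'],o['tool_pos'],o['tcp_rot'])
E
```

```text
[-1.44500722e+00  3.42605104e-01  1.52476579e+00 -1.41064288e-05
  1.27537659e+00 -1.45953320e-01] [ 140.92029262 -505.43885882  226.19368251] [-1.70506828  1.56964142  1.70827092]invalid input at $[0]: expected keys dx, dy, dz, spin
```

View pics/w1.png

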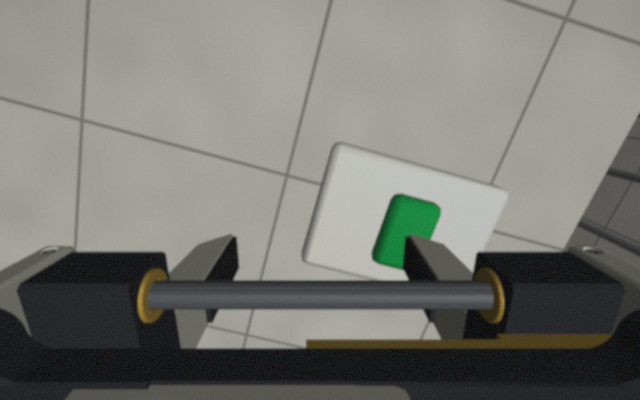

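All four keys are required in every row.

```bash
python3 -m crank '[{"dx":0,"dy":-0.5,"dz":-0.8,"spin":0.01},{"dx":0,"dy":-1.5,"dz":-2.5,"spin":0.03},{"dx":0,"dy":-3,"dz":-5,"spin":0.06},{"dx":0,"dy":-4.7,"dz":-7.7,"spin":0.09},{"dx":0,"dy":-6.5,"dz":-10.6,"spin":0.12},{"dx":0,"dy":-8.3,"dz":-13.5,"spin":0.15},{"dx":0,"dy":-10.1,"dz":-16.5,"spin":0.18},{"dx":0,"dy":-11.9,"dz":-19.4,"spin":0.21},{"dx":0,"dy":-13.7,"dz":-22.4,"spin":0.24},{"dx":0,"dy":-15.5,"dz":-25.3,"spin":0.27},{"dx":0,"dy":-17.3,"dz":-28.2,"spin":0.3},{"dx":0,"dy":-19.1,"dz":-31.2,"spin":0.33},{"dx":0,"dy":-20.9,"dz":-34.1,"spin":0.36},{"dx":0,"dy":-22.7,"dz":-37,"spin":0.39},{"dx":0,"dy":-24.4,"dz":-39.8,"spin":0.39},{"dx":0,"dy":-25.7,"dz":-41.9,"spin":0.39},{"dx":0,"dy":-26.3,"dz":-43,"spin":0.39},{"dx":0,"dy":-26.5,"dz":-43.3,"spin":0.39},{"dx":0,"dy":-26.5,"dz":-43.3,"spin":0.39},{"dx":0,"dy":-26.5,"dz":-43.3,"spin":0.39}]' 100
python3 - <<'E'
from plant import sensors, capture
from h import *;import pickle
o=sensors.get_obs();w=capture('wrist');pickle.dump((o,w),open('w1.pkl','wb'))
cv2.imwrite('pics/w1b.png',w['frame']);print(o['joint_positions'],o['tool_pos'],o['tcp_rot'],o['dq'].round(3))
E
```

```text
time: 1.87
tool_pos: [486.2, -134.8, 226.6]
tcp_rot: [0.53, 1.57, -2.731]
contact_force: [-0.7, -0.1, 0.2]
grip_width: 91.9
[-4.22059351e-01  3.05093899e-01  1.57843624e+00 -5.77652184e-04
  1.25856222e+00  1.26759464e+00] [ 486.23234386 -134.78259178  226.6094592 ] [ 0.52968842  1.57005346 -2.73058431] [-0.02  -0.004  0.003 -0.     0.001  0.002]
```

View pics/w1b.png

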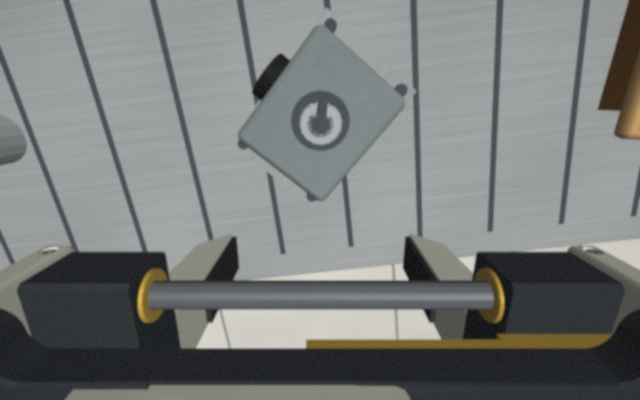

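```bash
python3 - <<'E'
from h import *;import pickle
o,w=pickle.load(open('w1.pkl','rb'))
crop(w,285,85,70,75,8,'pics/w1c.png')
E
```

```text
(no output)
```

View pics/w1c.png

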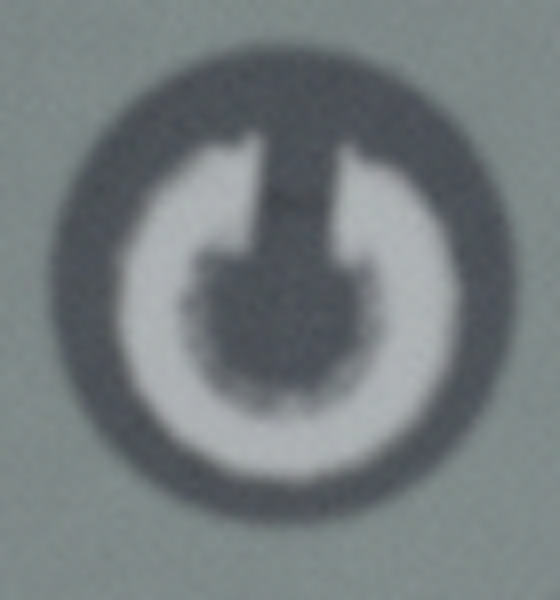

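```bash
python3 - <<'E'
from h import *;import pickle
from scipy.optimize import least_squares
o,w=pickle.load(open('w1.pkl','rb'))
g=cv2.resize(w['frame'][85:160,285:355],None,fx=8,fy=8,interpolation=2).min(2)
m=(g>125).astype('uint8')
# restrict to within boss disc
mm=np.zeros_like(m);cv2.circle(mm,(287,290),205,1,-1);m&=mm
n,l,st,ce=cv2.connectedComponentsWithStats(m);k=1+st[1:,4].argmax();m=(l==k).astype('uint8')
c=max(cv2.findContours(m,0,1)[0],key=len)[:,0].astype(float)
P=np.array([onz(w,(u+.5)/8-.5+285,(v+.5)/8-.5+85,150,o)[:2] for u,v in c])
c0=P.mean(0)
f=lambda q,X:np.hypot(*(X-q[:2]).T)-q[2]
X=P
for i in range(6):
    q=least_squares(f,[*c0,16],args=(X,),loss='soft_l1',f_scale=.3).x; X=P[abs(f(q,P))<1.0]
print('shaft c r',q,len(X),len(P))
# ring brightness mean dir of gap
for r in (11,12,13,14):
    a=np.radians(np.arange(-180,180,1.));v=[]
    for t in a:
        u,vv=proj(w,[q[0]+r*np.cos(t),q[1]+r*np.sin(t),150],o)
        v.append(cv2.getRectSubPix(w['frame'].min(2).astype('uint8'),(1,1),(u,vv))[0,0])
    v=np.array(v,float);b=v<125;print(r,'gap yaw',np.angle(np.exp(1j*a[b]).sum()),'width mm',2*r*np.sin(b.sum()*np.pi/360))
M=R.from_euler('xyz',o['tcp_rot']).as_matrix();print(M.round(4))
E
```

```text
shaft c r [ 551.23836608 -143.01677071   15.17054369] 901 1574
11 gap yaw -0.20071286397934796 width mm 7.162499398057446
12 gap yaw -0.20071286397934787 width mm 7.0169209133456825
13 gap yaw -0.2007128639793479 width mm 7.166571251241979
14 gap yaw -0.20943951023931956 width mm 7.482674530191192
[[-7.000e-04 -1.184e-01 -9.930e-01]
 [-3.000e-04 -9.930e-01  1.184e-01]
 [-1.000e+00  4.000e-04  6.000e-04]]
```

Keyway clearly seen at yaw ≈ -0.20, shaft at ≈(551,-143). Now the same kind of view of the crank.

```bash
python3 -m crank '[{"dx":0,"dy":-0.8,"dz":0,"spin":0},{"dx":0,"dy":-2.4,"dz":0.2,"spin":0},{"dx":0,"dy":-4.8,"dz":0.4,"spin":0},{"dx":0,"dy":-7.4,"dz":0.6,"spin":0},{"dx":0,"dy":-10,"dz":0.8,"spin":0},{"dx":0,"dy":-12.6,"dz":1,"spin":0},{"dx":0,"dy":-15.2,"dz":1.2,"spin":0},{"dx":0.5,"dy":-17.8,"dz":1.4,"spin":0},{"dx":1.2,"dy":-20.4,"dz":1.6,"spin":0},{"dx":2,"dy":-23,"dz":1.8,"spin":0},{"dx":2.8,"dy":-25.6,"dz":2,"spin":0},{"dx":3.6,"dy":-28.2,"dz":2.2,"spin":0},{"dx":4.4,"dy":-30.4,"dz":2.3,"spin":0},{"dx":5.1,"dy":-32,"dz":2.4,"spin":0},{"dx":5.6,"dy":-33,"dz":2.5,"spin":0},{"dx":5.9,"dy":-33.4,"dz":2.55,"spin":0},{"dx":6,"dy":-33.4,"dz":2.55,"spin":0},{"dx":6,"dy":-33.4,"dz":2.55,"spin":0}]'
python3 - <<'E'
from plant import sensors, capture
from h import *;import pickle
o=sensors.get_obs();w=capture('wrist');pickle.dump((o,w),open('w2.pkl','wb'))
cv2.imwrite('pics/w2.png',w['frame']);print(o['joint_positions'],o['tool_pos'],o['tcp_rot'])
E
```

```text
time: 3.42
tool_pos: [500.9, 199.7, 166.6]
tcp_rot: [1.169, 1.57, -2.092]
contact_force: [-0.2, -0.3, -0.2]
grip_width: 92.0
[ 2.37379705e-01  4.23103956e-01  1.57532294e+00 -4.70840572e-04
  1.14357159e+00  1.92716094e+00] [500.94172778 199.66249725 166.64289219] [ 1.16879883  1.57020616 -2.09158355]
```

View pics/w2.png

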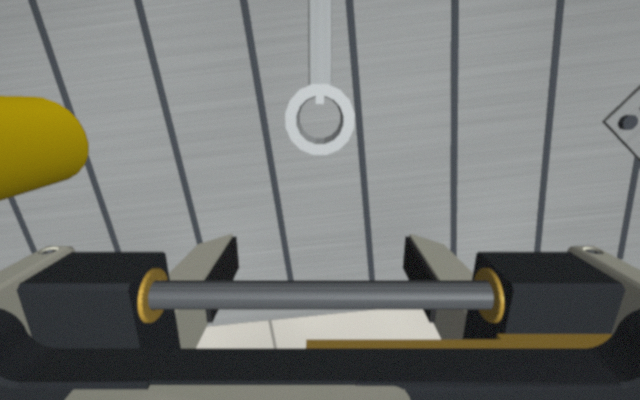

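```bash
python3 - <<'E'
from h import *;import pickle
from scipy.optimize import least_squares
o,w=pickle.load(open('w2.pkl','rb'))
crop(w,275,0,90,170,3,'pics/w2a.png');crop(w,280,78,80,80,7,'pics/w2c.png')
g=w['frame'][78:160,275:365].min(2);print(g[41,::3]);print(g[::3,45]);print(w['frame'][40,300:345].min(1))
E
python3 -c "
import cv2,numpy as np
a=cv2.imread('pics/w2a.png');b=cv2.imread('pics/w2c.png');H=560
a=cv2.copyMakeBorder(a,0,H-a.shape[0],0,0,0);b=b[:H,:500];cv2.imwrite('pics/w2d.png',np.hstack([a,b]))"
```

```text
[153 155 156 166 195 198 198 155 126 155 155 156 157 159 161 159 159 162
 155 158 157 153  88 183 198 200 190  90  76 118]
[172 173 189 200 197 200 200 199 197 157 154 155 157 154 156 149 154 153
 154 154 132 122 173 196 197 193 156 157]
[150 151 148 151 150 150 148 136 127 137 155 167 168 169 170 169 168 168
 171 169 170 174 170 171 170 169 168 172 172 171 164 151 154 154 158 154
 155 154 156 154 153 152 153 153 152]
```

View pics/w2d.png

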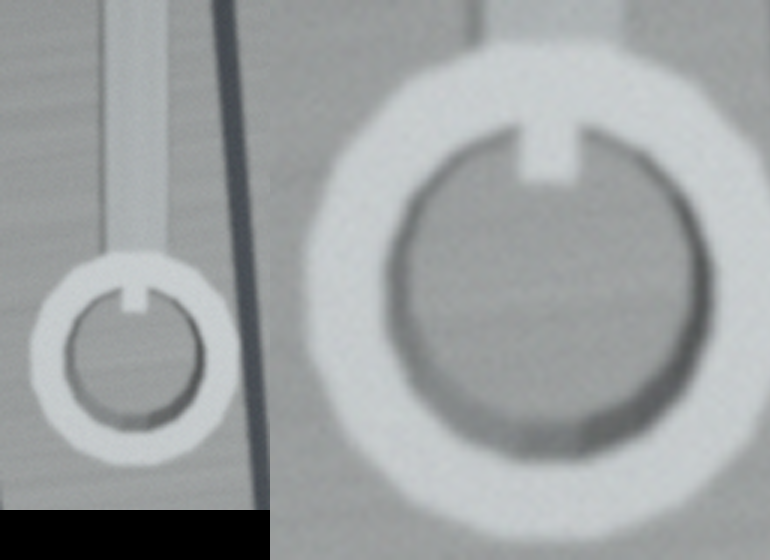

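```bash
python3 - <<'E'
from h import *;import pickle
from scipy.optimize import least_squares
o,w=pickle.load(open('w2.pkl','rb'))
g=w['frame'].min(2);k=6
G=cv2.resize(g[75:165,275:365],None,fx=k,fy=k,interpolation=2)
m=(G>178).astype('uint8')
n,l,st,ce=cv2.connectedComponentsWithStats(m);m=(l==1+st[1:,4].argmax()).astype('uint8')
c=max(cv2.findContours(m,0,1)[0],key=len)[:,0].astype(float)
P=np.array([onz(w,(u+.5)/k-.5+275,(v+.5)/k-.5+75,90,o)[:2] for u,v in c])
f=lambda q,X:np.hypot(*(X-q[:2]).T)-q[2]
X=P
for i in range(5):
    q=least_squares(f,[*P.mean(0),25],args=(X,),loss='soft_l1',f_scale=.3).x;X=P[abs(f(q,P))<1]
print('hub',q,len(X),len(P))
# arm edges by rows (bright between), z=86
L=[]
for v in range(5,80,5):
    r=cv2.GaussianBlur(g,(1,5),0)[v,295:350].astype(float); b=np.where(r>162)[0]
    if len(b): 
        b0,b1=b.min()+295,b.max()+295; L.append(onz(w,(b0+b1)/2,v,86,o)[:2]); print(v,b0,b1,end=' ')
L=np.array(L);p=np.polyfit(L[:,0],L[:,1],1);print('\narm yaw',np.arctan(p[0]))
# tab centre
M=R.from_euler('xyz',o['tcp_rot']).as_matrix()
print('tool y yaw',np.arctan2(M[1,1],M[0,1])+np.pi/2)
e=np.array([q[0],q[1],90])-o['tool_pos'];print('tool frame hub',M.T@e)
o1,_=pickle.load(open('w1.pkl','rb'));M1=R.from_euler('xyz',o1['tcp_rot']).as_matrix()
print('tool frame shaft',M1.T@(np.array([551.24,-143.02,150])-o1['tool_pos']))
E
```

```text
hub [568.30825672 191.84319995  25.05875795] 1216 1216
5 311 329 10 311 329 15 311 329 20 311 330 25 311 330 30 311 330 35 311 330 40 311 330 45 311 329 50 311 330 55 311 330 60 311 330 65 311 330 70 311 330 75 311 329 
arm yaw -0.11508002473034153
tool y yaw -0.11878966836428573
tool frame hub [ 76.62709981  -0.2610738  -67.83614796]
tool frame shaft [ 76.56761255   0.45370217 -65.57479967]
```

Hub fitted at radius 25.06 mm, tool already aligned with the crank's y facets. Approach and descend.

```bash
python3 -m crank '[{"dx":0,"dy":0,"dz":-1,"spin":0},{"dx":0,"dy":0,"dz":-3,"spin":0},{"dx":0,"dy":0,"dz":-5,"spin":0},{"dx":0,"dy":0,"dz":-6.2,"spin":0},{"dx":0.5,"dy":0,"dz":-6.65,"spin":0},{"dx":2,"dy":0,"dz":-6.65,"spin":0},{"dx":4,"dy":0,"dz":-6.65,"spin":0},{"dx":6,"dy":0,"dz":-6.65,"spin":0},{"dx":8,"dy":0,"dz":-6.65,"spin":0},{"dx":9.5,"dy":0,"dz":-6.65,"spin":0},{"dx":10.4,"dy":0,"dz":-6.65,"spin":0},{"dx":10.8,"dy":0,"dz":-6.65,"spin":0},{"dx":10.9,"dy":0,"dz":-6.65,"spin":0},{"dx":10.9,"dy":0,"dz":-6.65,"spin":0}]'
python3 - <<'E'
from plant import sensors, capture
from h import *;import pickle
o=sensors.get_obs();w=capture('wrist');s=capture('side')
cv2.imwrite('pics/w3.png',w['frame']);crop(s,220,180,160,120,5,'pics/s3.png');print(o['tool_pos'],o['contact_force'])
E
```

```text
time: 4.63
tool_pos: [567.5, 192.5, 58.2]
tcp_rot: [-2.906, 1.57, 0.117]
contact_force: [-0.1, -0.6, -0.3]
grip_width: 91.8
[567.47220559 192.53826207  58.19334999] [-0.06483811 -0.55768547 -0.31074817]
```

View pics/w3.png

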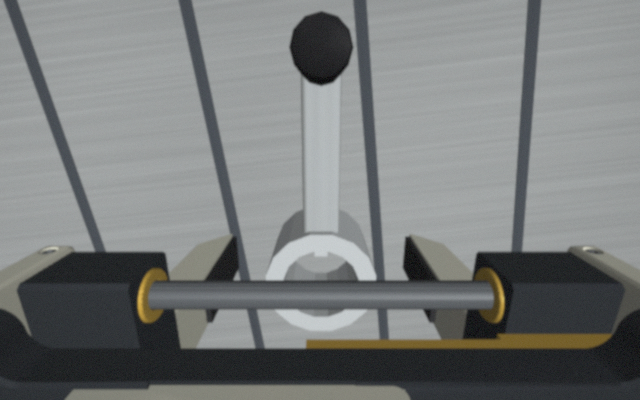

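View pics/s3.png

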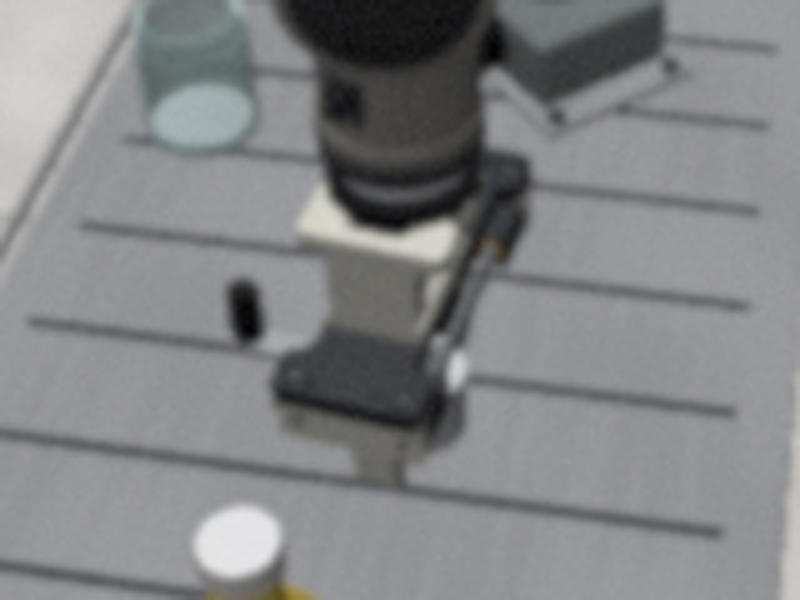

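The hub sits centred between the jaws at about (321,283), with the knob clear at (321,47). Closing now.

```bash
python3 -m crank '[{"dx":0,"dy":0,"dz":0,"spin":0},{"dx":0,"dy":0,"dz":0,"spin":0},{"dx":0,"dy":0,"dz":0,"spin":0},{"dx":0,"dy":0,"dz":0,"spin":0},{"dx":0,"dy":0,"dz":0,"spin":0},{"dx":0,"dy":0,"dz":0,"spin":0},{"dx":0,"dy":0,"dz":0,"spin":0},{"dx":0,"dy":0,"dz":0,"spin":0},{"dx":0,"dy":0,"dz":0,"spin":0},{"dx":0,"dy":0,"dz":0,"spin":0},{"dx":0,"dy":0,"dz":0,"spin":0},{"dx":0,"dy":0,"dz":0,"spin":0}]' 0
python3 -m crank '[{"dx":-0.1,"dy":0,"dz":0,"spin":0},{"dx":-0.3,"dy":0,"dz":0,"spin":0},{"dx":-0.6,"dy":0,"dz":0,"spin":0},{"dx":-1,"dy":0,"dz":0,"spin":0},{"dx":-1,"dy":0,"dz":0,"spin":0},{"dx":-1,"dy":0,"dz":0,"spin":0}]'
python3 - <<'E'
from plant import sensors, capture
from h import *
o=sensors.get_obs();w=capture('wrist')
cv2.imwrite('pics/w4.png',w['frame']);print(o['tool_pos'],o['contact_force'],o['moment'],o['grip_width'])
E
```

```text
time: 5.73
tool_pos: [567.0, 192.6, 57.7]
tcp_rot: [1.313, 1.571, -1.947]
contact_force: [0.4, 0.2, 0.2]
grip_width: 49.6
time: 6.23
tool_pos: [567.2, 192.7, 68.1]
tcp_rot: [-2.936, 1.57, 0.087]
contact_force: [0.3, 0.2, -3.8]
grip_width: 50.0
[567.23733418 192.65773054  68.06145452] [ 0.32710911  0.1547392  -3.83252033] [0.07036213 0.08664588 0.01518191] 49.95480912114499
```

View pics/w4.png

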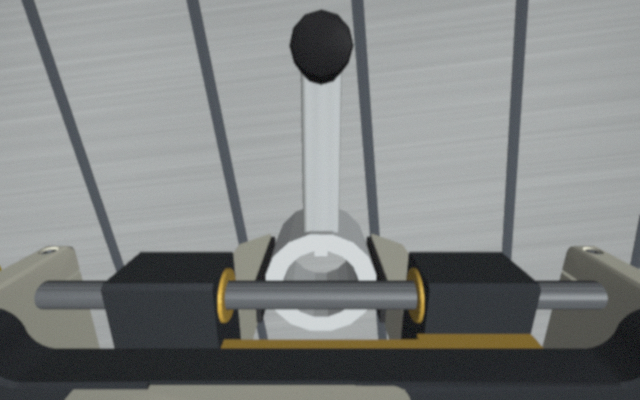

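Crank is held (width 50.0, about 3.8 N weight). Lift and carry over the winch, arriving about 0.25 rad short of the keyway.

```bash
python3 -m crank '[{"dx":-0.5,"dy":0,"dz":0,"spin":0},{"dx":-1.5,"dy":0,"dz":0,"spin":0},{"dx":-3.5,"dy":0,"dz":0,"spin":0},{"dx":-6,"dy":0,"dz":0,"spin":0},{"dx":-8.5,"dy":0,"dz":0,"spin":0},{"dx":-11,"dy":0,"dz":0,"spin":0},{"dx":-13.2,"dy":0,"dz":0,"spin":0},{"dx":-14.9,"dy":0.5,"dz":0,"spin":0},{"dx":-15.7,"dy":1.5,"dz":-0.1,"spin":-0.01},{"dx":-15.7,"dy":3.5,"dz":-0.2,"spin":-0.03},{"dx":-15.7,"dy":5.9,"dz":-0.4,"spin":-0.05},{"dx":-15.7,"dy":8.3,"dz":-0.6,"spin":-0.07},{"dx":-15.7,"dy":10.7,"dz":-0.8,"spin":-0.09},{"dx":-15.7,"dy":13.1,"dz":-1,"spin":-0.11},{"dx":-15.7,"dy":15.5,"dz":-1.1,"spin":-0.13},{"dx":-15.7,"dy":17.9,"dz":-1.2,"spin":-0.15},{"dx":-15.7,"dy":19.9,"dz":-1.3,"spin":-0.165},{"dx":-15.7,"dy":21.2,"dz":-1.4,"spin":-0.165},{"dx":-15.7,"dy":21.5,"dz":-1.4,"spin":-0.165}]'
python3 - <<'E'
from plant import sensors
from h import *
o=sensors.get_obs();M=R.from_euler('xyz',o['tcp_rot']).as_matrix();print(o['tool_pos'],o['joint_positions'],'yaw',np.arctan2(M[1,1],M[0,1])+np.pi/2)
print((M.T@(np.array([550.1,-142.3,225])-o['tool_pos'])/10).round(2))
E
```

```text
time: 7.87
tool_pos: [555.6, -24.5, 225.4]
tcp_rot: [2.343, 1.57, -0.755]
contact_force: [1.1, 0.4, -3.1]
grip_width: 49.8
[555.58170925 -24.54481666 225.42996974] [-1.81591171e-01  3.99656564e-01  1.44009712e+00 -6.72191797e-04
  1.30083515e+00  1.34539468e+00] yaw 0.043989060936438173
[ 0.05 11.74  1.07]
```

```bash
python3 -m crank '[{"dx":0,"dy":1,"dz":0.1,"spin":0},{"dx":0,"dy":3,"dz":0.3,"spin":0},{"dx":0,"dy":5.5,"dz":0.5,"spin":0},{"dx":0,"dy":8,"dz":0.7,"spin":0},{"dx":0,"dy":10,"dz":0.9,"spin":0},{"dx":0,"dy":11.2,"dz":1,"spin":0},{"dx":0,"dy":11.7,"dz":1.07,"spin":0},{"dx":0,"dy":11.74,"dz":1.07,"spin":0},{"dx":0,"dy":11.74,"dz":1.07,"spin":0},{"dx":0,"dy":11.74,"dz":1.07,"spin":0}]'
python3 - <<'E'
from plant import sensors,capture
from h import *;import pickle
o=sensors.get_obs();M=R.from_euler('xyz',o['tcp_rot']).as_matrix();print(o['tool_pos'],o['contact_force'],o['moment'],'yaw',np.arctan2(M[1,1],M[0,1])+np.pi/2)
w=capture('wrist');s=capture('side');t=capture('top');pickle.dump((o,w,s,t),open('c5.pkl','wb'))
cv2.imwrite('pics/w5.png',w['frame']);crop(s,260,90,150,115,5,'pics/s5.png')
o=sensors.get_obs();print((M.T@(np.array([550.1,-142.3,225])-o['tool_pos'])/10).round(3))
E
```

```text
time: 8.7
tool_pos: [550.5, -139.1, 224.7]
tcp_rot: [-1.575, 1.57, 1.614]
contact_force: [-0.5, 0.6, -3.5]
grip_width: 49.7
[ 550.49166674 -139.07081843  224.74420744] [-0.5158533   0.60218262 -3.53819407] [ 0.01532701  0.03647362 -0.02507885] yaw 0.04789196256286976
[-0.019  0.296  0.055]
```

View pics/w5.png

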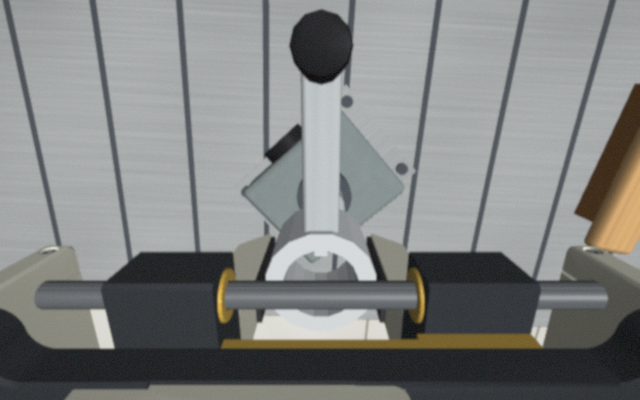

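View pics/s5.png

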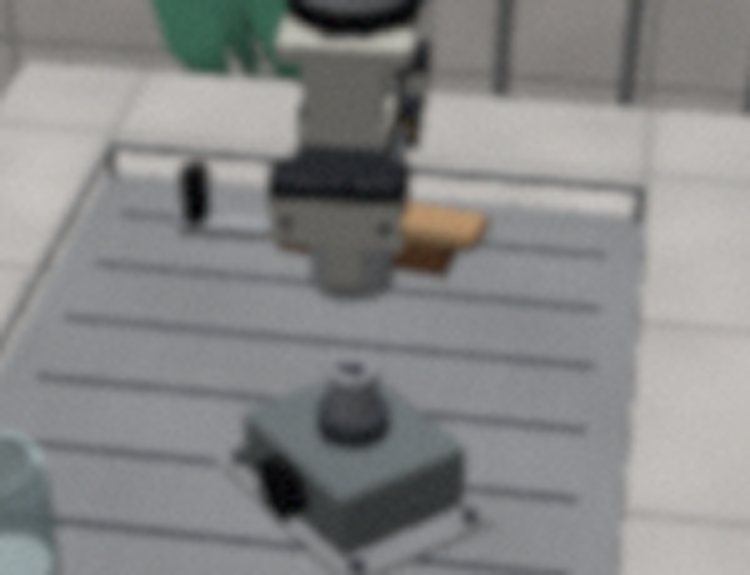

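```bash
python3 - <<'E'
from h import *;import pickle
d=pickle.load(open('c0.pkl','rb'));s,t=d['side'],d['top'];o,w=pickle.load(open('w1.pkl','rb'))
T=lambda u,v,k,u0,v0:((u+.5)/k-.5+u0,(v+.5)/k-.5+v0)
print('wrist boss',onz(w,*T(283.5,283.5,8,285,85),120,o))
print('top boss',onz(t,*T(542.5-300,283,5,330,130),120))
print('side boss? low edge', onz(s,*T(579-400,143,5,295,150),120))
for n,c,P in (('top',t,[550,-142,0]),):
  for z in (120,150): print(z,np.array(proj(c,[550,-142,z])),[ (np.array(proj(c,[550,-142,z]))-[330,130]+.5)*5+[300,0]-.5])
crop(t,355,165,45,40,12,'pics/t6.png')
E
```

```text
wrist boss [ 551.70371659 -142.78113004  120.        ]
top boss [ 547.69707206 -141.03389138  120.        ]
side boss? low edge [ 542.2426463  -104.50533511  120.        ]
120 [378.43191946 185.33941126] [array([544.1595973 , 278.69705632])]
150 [380.21333738 184.05011755] [array([553.06668691, 272.25058773])]
```

View pics/t6.png

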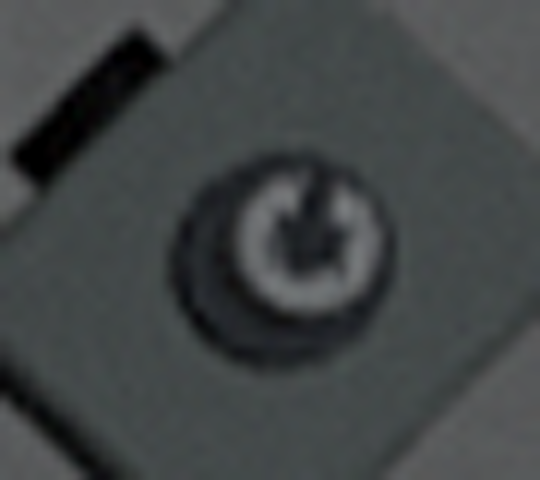

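```bash
python3 -m crank '[{"dx":0,"dy":0.2,"dz":0.05,"spin":0},{"dx":1,"dy":0.28,"dz":0.06,"spin":0},{"dx":2.5,"dy":0.28,"dz":0.06,"spin":0},{"dx":4,"dy":0.28,"dz":0.06,"spin":0},{"dx":5,"dy":0.28,"dz":0.06,"spin":0},{"dx":5.8,"dy":0.28,"dz":0.06,"spin":0},{"dx":6,"dy":0.28,"dz":0.06,"spin":0},{"dx":6,"dy":0.28,"dz":0.06,"spin":0},{"dx":6,"dy":0.28,"dz":0.06,"spin":0},{"dx":6,"dy":0.28,"dz":0.06,"spin":0}]'
cat > chk.py <<'E'
from plant import sensors
from h import *
o=sensors.get_obs();M=R.from_euler('xyz',o['tcp_rot']).as_matrix()
print(o['time'],o['tool_pos'].round(2),'F',o['contact_force'].round(1),'m',o['moment'].round(2),'yaw',round(np.arctan2(M[1,1],M[0,1])+np.pi/2,3),o['grip_width'].round(1))
print('to shaft xy (cm)',(M.T@(np.array([550.1,-142,o['tool_pos'][2]])-o['tool_pos'])/10).round(3))
E
python3 chk.py
```

```text
time: 9.68
tool_pos: [550.4, -143.3, 165.5]
tcp_rot: [2.643, 1.569, -0.452]
contact_force: [-0.5, 0.8, -4.0]
grip_width: 49.6Traceback (most recent call last):
  File "chk.py", line 4, in <module>
    print(o['time'],o['tool_pos'].round(2),'F',o['contact_force'].round(1),'m',o['moment'].round(2),'yaw',round(np.arctan2(M[1,1],M[0,1])+np.pi/2,3),o['grip_width'].round(1))
                                                                                                                                                     ^^^^^^^^^^^^^^^^^^^^^
AttributeError: 'float' object has no attribute 'round'
```

```bash
sed -i "s/o\['grip_width'\].round(1)/round(float(o['grip_width']),1)/" chk.py; python3 -m crank '[{"dx":0,"dy":0,"dz":0,"spin":0},{"dx":0,"dy":0,"dz":0,"spin":0}]' >/dev/null; for i in 1 2 3; do python3 chk.py; python3 -m crank '[{"dx":0,"dy":0,"dz":0,"spin":0}]' >/dev/null; done
```

```text
9.85 [ 550.17 -143.24  165.28] F [-0.   0.  -3.9] m [-0.01  0.06  0.03] yaw 0.047 49.8
to shaft xy (cm) [-0.    -0.124  0.002]
9.9333 [ 550.07 -143.21  165.1 ] F [-0.9 -0.2 -4.7] m [0.03 0.06 0.  ] yaw 0.047 49.9
to shaft xy (cm) [-0.    -0.121 -0.009]
10.0167 [ 549.97 -143.17  164.91] F [ 0.6  0.5 -3.7] m [0.04 0.01 0.02] yaw 0.047 49.8
to shaft xy (cm) [-0.    -0.116 -0.018]
```

```bash
python3 -m crank '[{"dx":0.2,"dy":-0.12,"dz":-0.02,"spin":0},{"dx":0.3,"dy":-0.12,"dz":-0.02,"spin":0},{"dx":0.3,"dy":-0.12,"dz":-0.02,"spin":0},{"dx":0.3,"dy":-0.12,"dz":-0.02,"spin":0},{"dx":0.3,"dy":-0.12,"dz":-0.02,"spin":0}]'; python3 chk.py
```

```text
time: 10.52
tool_pos: [550.1, -141.9, 161.7]
tcp_rot: [1.085, 1.571, -2.01]
contact_force: [-0.4, 0.1, -3.7]
grip_width: 49.3
10.5167 [ 550.06 -141.94  161.68] F [-0.4  0.1 -3.7] m [ 0.07  0.07 -0.01] yaw 0.047 49.3
to shaft xy (cm) [ 0.     0.006 -0.003]
```

Aligned. Descend in small steps, watching force.

```bash
python3 -m crank '[{"dx":0.1,"dy":0,"dz":0,"spin":0},{"dx":0.2,"dy":0,"dz":0,"spin":0},{"dx":0.3,"dy":0,"dz":0,"spin":0},{"dx":0.4,"dy":0,"dz":0,"spin":0},{"dx":0.4,"dy":0,"dz":0,"spin":0}]'>/dev/null; python3 chk.py
python3 -m crank '[{"dx":0.1,"dy":0,"dz":0,"spin":0},{"dx":0.2,"dy":0,"dz":0,"spin":0},{"dx":0.2,"dy":0,"dz":0,"spin":0}]'>/dev/null; python3 chk.py
```

```text
10.9333 [ 549.92 -141.9   157.4 ] F [-0.4  0.7 -3.7] m [ 0.   -0.02 -0.  ] yaw 0.047 49.6
to shaft xy (cm) [-0.     0.011 -0.017]
11.1833 [ 549.94 -141.89  155.47] F [-0.8  0.5 -3.7] m [-0.03  0.    0.01] yaw 0.047 49.5
to shaft xy (cm) [-0.     0.012 -0.015]
```

```bash
for i in 1 2 3 4; do python3 -m crank '[{"dx":0.1,"dy":0,"dz":0,"spin":0},{"dx":0.2,"dy":0,"dz":0,"spin":0},{"dx":0.2,"dy":0,"dz":0,"spin":0}]'>/dev/null; python3 chk.py|head -1; done
```

```text
11.4333 [ 549.94 -141.89  153.48] F [-0.4 -0.4 -2.9] m [ 0.02  0.07 -0.03] yaw 0.047 49.6
11.6833 [ 549.94 -141.9   151.48] F [-0.3  0.4 -3.9] m [0.02 0.02 0.02] yaw 0.047 49.7
11.9333 [ 549.94 -141.9   149.47] F [-0.3  1.  -3.3] m [0.02 0.07 0.02] yaw 0.047 49.7
12.1833 [ 549.94 -141.89  147.47] F [ 0.1 -0.1 -3.4] m [-0.01  0.04  0.01] yaw 0.047 49.7
```

```bash
python3 -m crank '[{"dx":0.15,"dy":0,"dz":0,"spin":0},{"dx":0.3,"dy":0,"dz":0,"spin":0},{"dx":0.45,"dy":0,"dz":0,"spin":0},{"dx":0.6,"dy":0,"dz":0,"spin":0},{"dx":0.6,"dy":0,"dz":0,"spin":0}]'>/dev/null; python3 chk.py|head -1
for i in 1 2 ; do python3 -m crank '[{"dx":0.04,"dy":0,"dz":0,"spin":0},{"dx":0.08,"dy":0,"dz":0,"spin":0},{"dx":0.08,"dy":0,"dz":0,"spin":0}]'>/dev/null; python3 chk.py|head -1; done
```

```text
12.6 [ 549.85 -141.85  141.27] F [-0.2 -0.  -3. ] m [-0.01 -0.01 -0.01] yaw 0.047 50.2
12.85 [ 550.06 -141.93  140.88] F [ 0.2 -0.2 -3.2] m [ 0.02  0.08 -0.03] yaw 0.047 50.0
13.1 [ 550.03 -141.92  140.06] F [-1.1 -0.3 -3.4] m [0.02 0.03 0.04] yaw 0.047 49.4
```

```bash
for i in 1 2 3; do python3 -m crank '[{"dx":0.03,"dy":0,"dz":0,"spin":0},{"dx":0.05,"dy":0,"dz":0,"spin":0},{"dx":0.05,"dy":0,"dz":0,"spin":0}]'>/dev/null; python3 chk.py|head -1; done
```

```text
13.35 [ 550.07 -141.94  139.62] F [ 0.5 -0.3 -3.4] m [0.03 0.03 0.03] yaw 0.047 50.3
13.6 [ 550.15 -141.97  139.35] F [ 0.2 -0.9 -0.6] m [ 0.03  0.13 -0.  ] yaw 0.047 49.9
13.85 [ 550.24 -142.01  138.99] F [-0.8 -0.5  1.4] m [0.07 0.15 0.02] yaw 0.047 49.5
```

Tab is resting on the shaft end (TCP z 139.4, as predicted). Turn clockwise with about 5 N pressure.

```bash
python3 -m crank '[{"dx":0.02,"dy":0,"dz":0,"spin":0.02},{"dx":0.04,"dy":0,"dz":0,"spin":0.04},{"dx":0.04,"dy":0,"dz":0,"spin":0.06},{"dx":0.04,"dy":0,"dz":0,"spin":0.08},{"dx":0.04,"dy":0,"dz":0,"spin":0.1},{"dx":0.04,"dy":0,"dz":0,"spin":0.1}]'>/dev/null; python3 chk.py|head -1
python3 -m crank '[{"dx":0,"dy":0,"dz":0,"spin":0.02},{"dx":0,"dy":0,"dz":0,"spin":0.04},{"dx":0,"dy":0,"dz":0,"spin":0.06},{"dx":0,"dy":0,"dz":0,"spin":0.06}]'>/dev/null; python3 chk.py|head -1
```

```text
14.35 [ 550.15 -141.56  138.3 ] F [-0.6  4.4  2.3] m [0.68 0.08 0.04] yaw -0.055 50.0
14.6833 [ 549.65 -142.41  137.4 ] F [ 0.2 -0.  -3.5] m [-0.02  0.06  0.  ] yaw -0.115 49.5
```

Force fell back to the crank's own weight: the tab has entered the keyway. Centre in yaw and lower gently.

```bash
python3 -m crank '[{"dx":0,"dy":0,"dz":0,"spin":0.02},{"dx":0,"dy":0,"dz":0,"spin":0.04},{"dx":0.05,"dy":0,"dz":0,"spin":0.06},{"dx":0.1,"dy":0,"dz":0,"spin":0.08},{"dx":0.1,"dy":0,"dz":0,"spin":0.08}]'>/dev/null; python3 chk.py|head -1
for i in 1 2 3; do python3 -m crank '[{"dx":0.1,"dy":0,"dz":0,"spin":0},{"dx":0.2,"dy":0,"dz":0,"spin":0},{"dx":0.2,"dy":0,"dz":0,"spin":0}]'>/dev/null; python3 chk.py|head -1;done
```

```text
15.1 [ 549.97 -141.96  137.01] F [-0.5  0.8 -2.8] m [0.07 0.01 0.  ] yaw -0.195 49.8
15.35 [ 549.93 -141.87  134.95] F [-0.2  0.6 -3.9] m [ 0.01  0.03 -0.07] yaw -0.193 49.7
15.6 [ 549.94 -141.89  132.97] F [-0.1  0.6 -4.3] m [ 0.04  0.04 -0.04] yaw -0.193 49.4
15.85 [ 549.94 -141.89  130.96] F [-0.2  0.5 -3.9] m [ 0.04  0.02 -0.04] yaw -0.193 49.7
```

```bash
python3 -m crank '[{"dx":0.1,"dy":0,"dz":0,"spin":0},{"dx":0.2,"dy":0,"dz":0,"spin":0},{"dx":0.2,"dy":0,"dz":0,"spin":0}]'>/dev/null; python3 chk.py|head -1
for i in 1 2 3 4; do python3 -m crank '[{"dx":0.03,"dy":0,"dz":0,"spin":0},{"dx":0.05,"dy":0,"dz":0,"spin":0},{"dx":0.05,"dy":0,"dz":0,"spin":0}]'>/dev/null; python3 chk.py|head -1;done
```

```text
16.1 [ 549.95 -141.89  128.97] F [ 0.2  0.5 -3.1] m [0.01 0.08 0.02] yaw -0.193 49.9
16.35 [ 550.05 -141.94  128.7 ] F [ 0.2  0.  -4. ] m [0.06 0.01 0.02] yaw -0.193 50.0
16.6 [ 550.03 -141.96  128.17] F [ 0.2  0.2 -3.4] m [0.06 0.09 0.04] yaw -0.193 50.1
16.85 [ 550.08 -141.92  127.7 ] F [-1.3  0.2 -3.8] m [0.06 0.07 0.01] yaw -0.193 49.6
17.1 [ 550.08 -141.93  127.65] F [-1.5  1.1  2.1] m [ 0.16  0.31 -0.04] yaw -0.193 49.6
```

Contact at z 127.65: hub on the boss, 11.9 mm below the tab-rest height. Release.

```bash
python3 -m crank '[{"dx":0,"dy":0,"dz":0,"spin":0},{"dx":0,"dy":0,"dz":0,"spin":0},{"dx":0,"dy":0,"dz":0,"spin":0},{"dx":0,"dy":0,"dz":0,"spin":0},{"dx":0,"dy":0,"dz":0,"spin":0},{"dx":0,"dy":0,"dz":0,"spin":0},{"dx":0,"dy":0,"dz":0,"spin":0},{"dx":0,"dy":0,"dz":0,"spin":0},{"dx":0,"dy":0,"dz":0,"spin":0},{"dx":0,"dy":0,"dz":0,"spin":0}]' 100; python3 chk.py
python3 -c "
from plant import capture;import cv2
cv2.imwrite('pics/w7.png',capture('wrist')['frame'])"
```

```text
time: 17.93
tool_pos: [550.1, -141.9, 127.2]
tcp_rot: [2.122, 1.571, -1.213]
contact_force: [1.0, 0.1, 0.7]
grip_width: 91.8
17.9333 [ 550.07 -141.93  127.21] F [1.  0.1 0.7] m [-0.01 -0.04  0.01] yaw -0.193 91.8
to shaft xy (cm) [ 0.     0.007 -0.004]
```

View pics/w7.png

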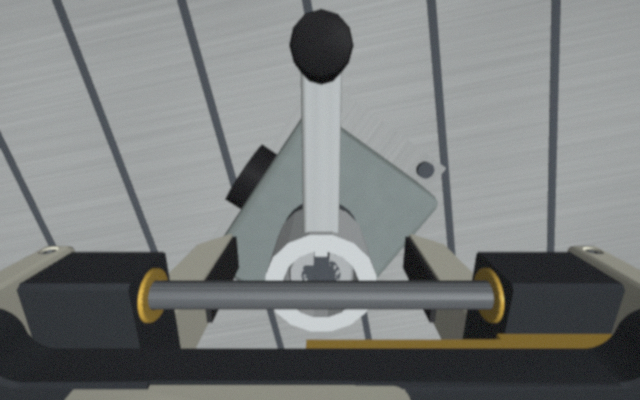

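Fingers are clear on both sides of the hub (centre about 321,283), with the shaft visible inside. Retreat up, then back, and check.

```bash
python3 -m crank '[{"dx":-0.5,"dy":0,"dz":0,"spin":0},{"dx":-1.5,"dy":0,"dz":0,"spin":0},{"dx":-3,"dy":0,"dz":0,"spin":0},{"dx":-5,"dy":0,"dz":0,"spin":0},{"dx":-7,"dy":0,"dz":0,"spin":0},{"dx":-9,"dy":0,"dz":0.5,"spin":0},{"dx":-11,"dy":0,"dz":1.5,"spin":0},{"dx":-13,"dy":0,"dz":3,"spin":0},{"dx":-14.5,"dy":0,"dz":4.5,"spin":0},{"dx":-15,"dy":0,"dz":6,"spin":0},{"dx":-15,"dy":0,"dz":6.6,"spin":0},{"dx":-15,"dy":0,"dz":6.6,"spin":0},{"dx":-15,"dy":0,"dz":6.6,"spin":0},{"dx":-15,"dy":0,"dz":6.6,"spin":0}]'; python3 - <<'E'
from plant import sensors,capture
from h import *
o=sensors.get_obs();w=capture('wrist');s=capture('side');t=capture('top')
a=cv2.resize(w['frame'][40:190,240:400],None,fx=2.5,fy=2.5);cv2.imwrite('pics/w8.png',a);cv2.imwrite('pics/s8.png',s['frame']);cv2.imwrite('pics/t8.png',t['frame'])
# knob: triangulate later; predicted knob top & hub rim pixels if seated
kn=np.array([550+95*np.cos(.2),-142-95*np.sin(.2),192])
for n,P in(('hub rim seated',[550,-142,160]),('knob seated',kn),('knob unseated',kn+[0,0,12])):print(n,'wrist',np.round(proj(w,P,o),1),'side',np.round(proj(s,P),1),'top',np.round(proj(t,P),1))
E
```

```text
time: 19.15
tool_pos: [485.6, -129.4, 276.7]
tcp_rot: [-0.187, 1.57, 2.761]
contact_force: [0.6, 0.4, -0.3]
grip_width: 91.6
hub rim seated wrist [320.  119.7] side [330.  160.8] top [380.8 183.6]
knob seated wrist [320.9 -25.4] side [302.1 146.5] top [389.2 145.1]
knob unseated wrist [321.  -32.6] side [301.9 143.2] top [390.1 144.1]
```

View pics/w8.png

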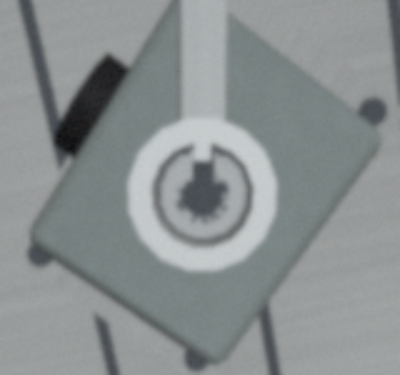

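View pics/s8.png

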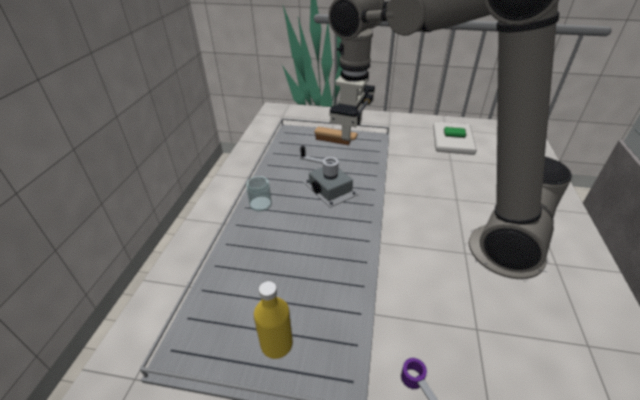

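View pics/t8.png

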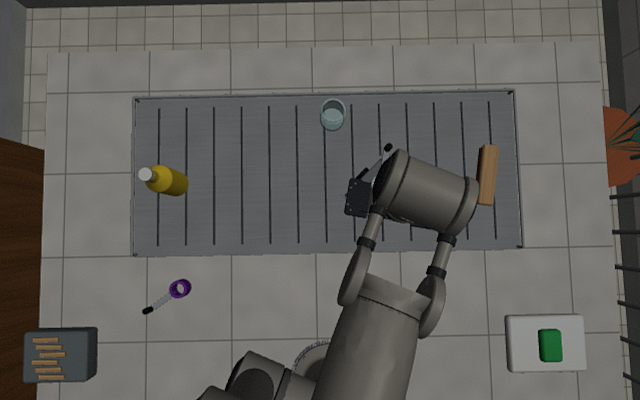

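```bash
python3 - <<'E'
import cv2
s=cv2.imread('pics/s8.png');cv2.imwrite('pics/s9.png',cv2.resize(s[135:210,285:365],None,fx=8,fy=8,interpolation=2))
E
```

```text
(no output)
```

View pics/s9.png

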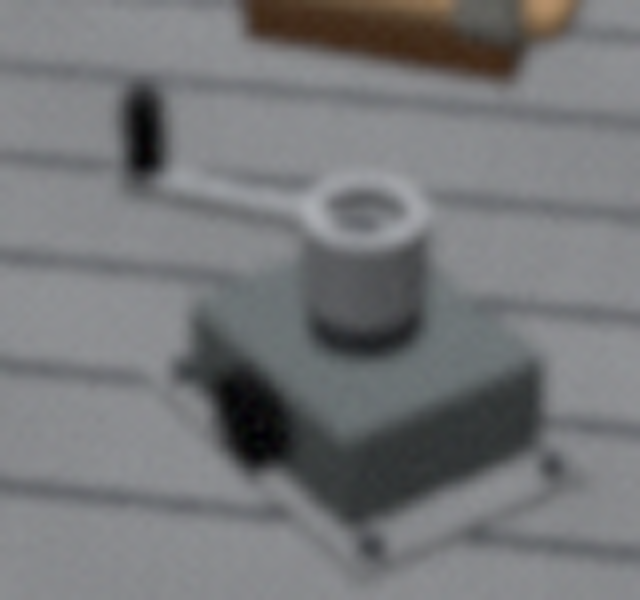

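The hub sits directly on the boss. Its rim centre is at (330.7,161.5), against (330,160.8) predicted for a seated hub, and the knob top is near row 146.5, also as predicted.

```bash
python3 -c "
from plant import bot
print(bot.close_job())"
```

```text
the job is handed in; nothing more can be done
None
```

The crank is fitted on the winch and released, and the job is handed in after about 19 s on the robot's clock.

I gripped the crank by two opposite facets of its hub and set it over the shaft. I turned it about 0.16 rad under roughly 5–6 N until the tab dropped into the keyway. I then centred it at yaw −0.19, lowered it gently on to the boss and let go.

**Seating:** the hub touched down 11.8 mm below where the tab first rested (12 mm expected). The tab shows in the keyway in the wrist picture. In the side picture the rim and knob pixels match a fully seated hub.

**Gentleness:** the steady vertical force readings at the ends of moves stayed within about 6 N of the crank's own weight. The largest sideways reading was about 4.4 N, during the turn. Forces were only read at the ends of moves, so brief peaks in between were not seen.

**Other objects:** the bleach bottle, jar and brush look unmoved, and the gripper is open and clear of everything.

**Disagreements:** the three cameras differed by up to about 3 mm on the shaft and hub positions. I relied on the wrist-camera differences plus the force readings, and there was no side contact while lowering. The first move command was refused because its rows lacked a key, and nothing moved.

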